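# Weigh the capsule caddy by lifting it off the zeroed scale

## Task

Weigh the loaded wooden capsule caddy by difference: while it still stands on the scale, press the keys of the display unit down one at a time, first green (on), then yellow (grams), then blue (zero), letting each come back up. Then take the caddy by its top bar, lift it straight up about 10 cm above the scale and keep it there level and still with its three capsules inside, so that the display can settle; finish while holding it there, do not put it down. Leave the honey jar, cup, creamer tub and teaspoon where they are.

Things in the scene. Friction and masses are not known exactly. Their poses are not given: they have to be found in the camera images.
- scale: flat weighing platform, fixed, 170 (x) x 190 (y) x 28 mm high, black base with a metal pan on top; origin at the centre of its underside; it and the display unit may change sides
- scale_pan (a point): centre of the scale pan's top surface, 28 mm above the worktop
- console: white display unit of the scale, fixed, 115 (x) x 190 (y) mm, key deck 20 mm high in front, raised grey display (to about 35 mm) along its +x side; origin at the centre of its underside; the three keys stand in a row along its y axis, 25 mm towards -x from its origin, at y = -58, 0 and 58 mm
- green_key_top (a point): top centre of the green round push key (switches on), 26 mm wide, in a 42 mm grey housing on the key deck; at rest 42 mm above the worktop and 10 mm proud of its housing; pressed straight down, springs back; the place of the colours along the deck varies; key centres are 58 mm apart
- yellow_key_top (a point): top centre of the yellow round push key (selects grams), 26 mm wide, in a 42 mm grey housing on the key deck; at rest 42 mm above the worktop and 10 mm proud of its housing; pressed straight down, springs back; the place of the colours along the deck varies; key centres are 58 mm apart
- blue_key_top (a point): top centre of the blue round push key (sets zero), 26 mm wide, in a 42 mm grey housing on the key deck; at rest 42 mm above the worktop and 10 mm proud of its housing; pressed straight down, springs back; the place of the colours along the deck varies; key centres are 58 mm apart
- green_key (a joint): travel of the green key in m: 0 up, 0.006 fully down (about 1.2 N starts it, 4 N fully down); it counts as pressed from 0.004
- yellow_key (a joint): travel of the yellow key in m: 0 up, 0.006 fully down (about 1.2 N starts it, 4 N fully down); it counts as pressed from 0.004
- blue_key (a joint): travel of the blue key in m: 0 up, 0.006 fully down (about 1.2 N starts it, 4 N fully down); it counts as pressed from 0.004
- caddy: open light-wood caddy, loose, about 0.25 to 0.5 kg, 100 (x) x 160 (y) mm, four cells with 36 mm high walls, an upright board at each y end to 125 mm, a dark bar joining them along y; stands on the scale pan; origin at the centre of its underside, z up
- caddy_bar (a point): centre of the caddy's dark carrying bar, 113 mm above the caddy's underside, at its middle and close to the balance point; the bar is 14 mm thick (caddy's x), 22 mm high (102 to 124 mm) and 144 mm long between the boards (along the caddy's y), free on both sides and below; same axes as the caddy
- capsule_0: red coffee capsule, 37 mm wide, 22 mm high, loose in one cell of the caddy; origin at the centre of its underside
- capsule_2: mustard-yellow coffee capsule, 37 mm wide, 22 mm high, loose in one cell of the caddy; origin at the centre of its underside
- capsule_1: dark blue coffee capsule, 37 mm wide, 22 mm high, loose in one cell of the caddy; origin at the centre of its underside
- honey_jar: bystander: honey jar with green lid, 59 mm wide, 85 mm high; origin under its centre
- espresso_cup: bystander: small striped cup, 63 x 90 x 49 mm high; origin under its centre
- creamer_0: bystander: pink creamer tub, 72 mm wide, 71 mm high; origin under its centre
- teaspoon_2: bystander: steel teaspoon 132 mm long lying at the left front; origin under its centre

How it is judged:
By the outcome, as a careful person would: the job done as asked, in the order asked, and still so for the second after the job is handed in, while the arm keeps its last pose, push and grip.
It also fails if it takes over 58 s, if anything falls off the work surface, if the arm or the gripper's body presses on something with over 40 N, if the wrist force passes 120 N, or if a joint passes its speed limit or range.

## Robot

A 6-joint arm with a two-finger parallel gripper is mounted at the origin on a cart in front of the work surface, level with it; the furniture and walls round the work are solid. World frame = base frame: x ahead of the robot, y to its left, z up, the work surface at z = 0. Lengths are in m, angles in rad, forces in N, time in s.
With the tool pointing down it reaches from about 0.35 to 1 m from the base axis. Payload 7.1 kg.
Tool frame: the origin (TCP) lies at the very end of the fingers, on their centre line; the grasp point (between the pads) lies 19 mm behind it; z points along the fingers, y is the line along which they close (so a half turn about z gives the same grasp; the last joint's range is limited). The gripper opens to 85 mm and grips with 20 to 120 N. Pads are 22 mm wide; open, the fingers measure 114 mm over their backs; the gripper's body (76 mm by 85 mm) begins 54 mm behind the grasp point. The pads swing forward as they close: fully open they stand 13 mm farther back than shut.
Start: joints at [-1.367, 0.423, 1.63, -0, 1.089, -0.019], TCP at [0.138, -0.61, 0.207] pointing down, gripper open.
Joint ranges: [-3, 3], [-0.9, 2.11], [0.09, 2.58], [-1.31, 4.45], [0.11, 2.69], [-2.54, 2.54]. Speed limits (rad/s): [2.39, 2.39, 3.01, 3.14, 3.14, 3.14].

## Interface

Orientations are given as a unit quaternion [w, x, y, z].
In Python, from plant import ctrl gives the robot as it stands.
- The arm moves only by the tool send_rows, never from a script. Its argument "increments" is a list of rows, each a list of 5 numbers: the shift along the tool's x, y, z in mm, then the turn about the tool's z in degrees, then the finger opening in mm, from 0 to 85.4. In form: [[dx, dy, dz, twist, jaw], ...]. A call has 1 to 20 rows; each row is the pose to reach, as a shift and turn from the pose commanded when the call began, along the tool's axes at that moment; what a row does not reach only later rows make up. A row lasts 1/10 s, in which the tool goes at most 50 mm and 8.59 degrees, less where a joint would pass 70% of its speed; a pose out of reach is approached as far as the arm can. A call with a gripper value outside its range is refused whole. The fingers move at their own pace and stop on an object; the grip force is fixed at half the most. Time passes only in rows, so rows that repeat a pose let the fingers close. It gives the time, the measured TCP pose, the force, the opening and the grip force at its end, in the units of the state.
- ctrl.read_state(): the state, without advancing time (a new reading comes with each control period).
- ctrl.snapshot(name): name is "side" or "top" or "wrist"; returns a dict with "color" (384x512x3 uint8, red, green, blue), "fovy" (degrees; the focal length in pixels is half the picture's height over the tangent of half this angle, whatever the lens; pixels are square), "cx", "cy" (the principal point, pixels), "extrinsics" (4x4, takes a point from world to camera coordinates). Camera axes: x right, y up, looking along -z (the intrinsics and any distortion apply to the point x, -y, -z); pixel columns grow to the right and rows downward; lengths in m; the calibration is good to about 2 mm. A picture is of the moment at which its call begins. There is no depth.
- ctrl.finish_job(): hands the job in; it is judged then, once.
Trained networks look in a picture, given as the dict that the camera call returned (one of the last four; its "shot" number tells which), for a name from the list of things; names that differ only in an ending like _2 or _b are one class to them, and where a whole thing is asked for, a point or a joint stands for the part that bears it (a point fixed in the world has none). Each returns a list of dicts, best first, with "conf" (0 to 1); they miss things now and then, are a little off and sometimes report something else, mostly with a low value. They report only what shows in the picture. A call takes as long as a camera call.
- ctrl.look_for(picture, name): "extent" ([centre column, centre row, width, height] as shares, 0 to 1, of the picture: columns of its width, rows of its height, round what is visible of it).
- ctrl.silhouettes(picture, name): "mask" (384x512 bool, what is visible of it) and "extent" ([centre column, centre row, width, height] as shares, 0 to 1, of the picture: columns of its width, rows of its height, round what is visible of it).
- ctrl.spot_point(picture, name): "at" ([row, column] as shares, 0 to 1, of the picture: columns of its width, rows of its height: a listed point, or the origin of a listed thing).
The state is a dict: "clock": time; "qpos": joint angles; "qd": joint speeds; "effort": joint torques, N m; "tcp_pos": TCP position; "tool_rot": TCP orientation; "wrist_force": force on the tool from outside, world axes, zero at the start; "moment": the same for the moment, N m; "gripper_width": opening from 0.0 (shut) to 1.0 (fully open); "finger_force": force on a finger pad.
Only numpy, scipy, OpenCV 4.12 (cv2) and the standard library are available. Lean on these libraries where they do the work, as an engineer would, in place of code of your own. Each camera call takes 0.05 s, during which the arm holds its last target. There are 200 camera calls.

## Working session

There is one attempt and no reset: what is moved stays moved. The work goes in short steps, Python scripts to look and compute and a tool call to move; the robot and the scene stay as the last step left them, time stands still between calls to the robot, and variables do not carry over. Pictures are saved under pics/ and viewed, at most 10 in all, crops included, and the job is handed in when it is done.

Besides the shell and the picture viewer there is one more tool, called after ">>>" by a JSON object that holds its "fn" and its "kwargs". send_rows: Moves the arm, as the interface text tells. Its arguments: {"type":"object","properties":{"increments":{"type":"array"}},"required":["increments"]}

```bash
mkdir -p pics
cat > h.py <<'E'
import numpy as np, cv2
from plant import ctrl
def ray(p,row,col):
    f=192/np.tan(np.radians(p["fovy"])/2); E=np.array(p["extrinsics"]); R=E[:3,:3];t=E[:3,3]
    d=np.array([(col*512-p["cx"])/f,-(row*384-p["cy"])/f,-1]); return -R.T@t, R.T@d
def onz(p,at,z):
    o,d=ray(p,*at); return (o+d*(z-o[2])/d[2]).round(4)
def proj(p,X):
    f=192/np.tan(np.radians(p["fovy"])/2); E=np.array(p["extrinsics"]); c=E[:3,:3]@np.array(X)+E[:3,3]
    return (p["cx"]-f*c[0]/c[2]), (p["cy"]+f*c[1]/c[2])
def save(p,n): cv2.imwrite(f"pics/{n}.png",p["color"][:,:,::-1])
E
cat > m.py <<'E'
from h import *
s=ctrl.read_state(); print({k:np.round(s[k],3).tolist() for k in s})
for n in ["top","side"]:
    p=ctrl.snapshot(n); save(p,n+"0")
    print(n,[k for k in p if k!="color"],p["fovy"],onz(p,(.5,.5),0),ray(p,.5,.5)[0])
    for k,z in dict(scale_pan=.028,green_key_top=.042,yellow_key_top=.042,blue_key_top=.042,console=0,scale=0,caddy=.028,caddy_bar=.141,capsule_0=.035,capsule_1=.035,capsule_2=.035,honey_jar=0,espresso_cup=0,creamer_0=0,teaspoon_2=0).items():
        print(k,[(round(float(r["conf"]),2),onz(p,r["at"],z).tolist()[:2],np.round([r["at"][1]*512,r["at"][0]*384]).tolist()) for r in ctrl.spot_point(p,k)[:2]])
E
python3 m.py
```

```text
{'clock': 0.0, 'qpos': [-1.367, 0.424, 1.631, -0.0, 1.089, -0.019], 'qd': [-0.0, -0.001, -0.002, 0.002, -0.001, -0.001], 'effort': [-0.003, -55.74, -28.175, -0.0, 0.007, 0.0], 'tcp_pos': [0.138, -0.609, 0.206], 'tool_rot': [-0.001, 0.994, 0.111, -0.0], 'wrist_force': [-0.429, 0.766, 0.408], 'moment': [-0.045, 0.031, 0.007], 'finger_force': 0.0, 'gripper_width': 1.002}
top ['fovy', 'cx', 'cy', 'extrinsics', 'shot'] 47.72105748525111 [0.4892 0.0462 0.    ] [0.28575624 0.04907863 1.49057386]
scale_pan [(0.58, [0.4786, -0.0341], [280.0, 194.0])]
green_key_top [(0.59, [0.4529, 0.2131], [206.0, 200.0])]
yellow_key_top []
blue_key_top [(0.38, [0.4665, 0.1597], [222.0, 196.0])]
console [(0.91, [0.4825, 0.2171], [207.0, 193.0]), (0.63, [0.4634, 0.2134], [208.0, 199.0])]
scale []
caddy [(0.8, [0.4639, -0.0505], [284.0, 199.0])]
caddy_bar [(0.71, [0.4753, -0.0375], [283.0, 191.0])]
capsule_0 [(0.68, [0.4642, -0.0665], [289.0, 198.0]), (0.55, [0.4641, 0.0085], [267.0, 198.0])]
capsule_1 [(0.68, [0.4642, -0.0665], [289.0, 198.0]), (0.55, [0.4641, 0.0085], [267.0, 198.0])]
capsule_2 [(0.68, [0.464
[... 403 characters left out ...]
insics', 'shot'] 53.977885977378264 [ 0.7001 -0.1329  0.    ] [-0.55819364  0.83458784  0.83908211]
scale_pan [(0.16, [0.6642, -0.1933], [271.0, 186.0])]
green_key_top [(0.36, [0.4522, 0.2101], [225.0, 233.0])]
yellow_key_top [(0.4, [0.449, 0.2838], [208.0, 241.0])]
blue_key_top [(0.54, [0.4627, 0.1638], [233.0, 228.0])]
console [(0.6, [0.4751, 0.2134], [221.0, 240.0])]
scale [(0.81, [0.4901, -0.0431], [270.0, 216.0])]
caddy [(0.62, [0.4737, -0.0506], [274.0, 211.0])]
caddy_bar [(0.6, [0.4842, -0.0504], [272.0, 187.0])]
capsule_0 []
capsule_1 []
capsule_2 []
honey_jar []
espresso_cup [(0.55, [0.5497, 0.4779], [148.0, 258.0])]
creamer_0 []
teaspoon_2 [(0.64, [0.3728, 0.4984], [165.0, 286.0])]
```

Run:
```python
import cv2
a=cv2.imread("pics/top0.png")[150:245,95:415];cv2.imwrite("pics/c1.png",cv2.resize(a,None,fx=2.5,fy=2.5,interpolation=2))
a=cv2.imread("pics/top0.png")[165:225,180:310]
b=cv2.imread("pics/side0.png")[150:270,180:320]
cv2.imwrite("pics/c2.png",cv2.vconcat([cv2.resize(a,(560,258),interpolation=2),cv2.resize(b,(560,342),interpolation=2)]))
```

```text
(no output)
```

View pics/c1.png

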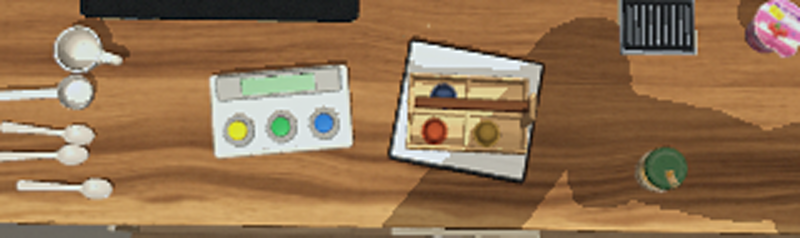

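View pics/c2.png

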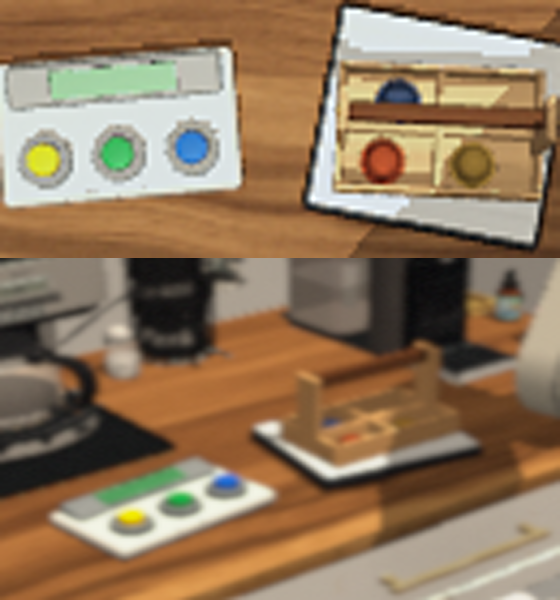

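Run:
```python
from h import *
for n in ["top","side"]:
    p=ctrl.snapshot(n); hsv=cv2.cvtColor(p["color"],cv2.COLOR_RGB2HSV)
    c0={"top":dict(g=(206,200),y=(190.5,202),b=(224.5,199)),"side":dict(g=(225,231),y=(212.5,235),b=(237,227))}[n]
    for k,(lo,hi) in dict(y=(25,33),g=(50,75),b=(98,118)).items():
        m=(hsv[...,0]>=lo)&(hsv[...,0]<=hi)&(hsv[...,1]>130)&(hsv[...,2]>90)
        r,c=np.nonzero(m); s=np.hypot(c-c0[k][0],r-c0[k][1])<8; r,c=r[s],c[s]
        at=((r.mean()+.5)/384,(c.mean()+.5)/512); print(n,k,len(r),at[1]*512,at[0]*384,onz(p,at,.041))
    for k in ["caddy_bar","caddy"]:
        for r in ctrl.silhouettes(p,k)[:1]:
            m=r["mask"]; rr,cc=np.nonzero(m); print(k,r["conf"],len(rr),np.array(r["extent"])*[512,384,512,384])
    if n=="top":
        v=p["color"].astype(int)[180:205,255:315]
        m=(v.sum(2)<260)&(v[...,0]>v[...,2]+25)
        for row in m: print("".join(".#"[x] for x in row))
        r,c=np.nonzero(m[5:17]); pts=np.array([onz(p,((y+185.5)/384,(x+255.5)/512),.152) for y,x in zip(r,c)])
        print(pts.mean(0),pts.min(0),pts.max(0),np.polyfit(pts[:,1],pts[:,0],1))
```

```text
top y 46 190.08695652173913 202.2826086956522 [0.4455 0.2669 0.041 ]
top g 39 207.34615384615384 200.73076923076923 [0.4516 0.2092 0.041 ]
top b 41 224.5 199.2560975609756 [0.4574 0.1518 0.041 ]
caddy_bar 0.96 1307 [283.2384 195.3024  48.6912  29.184 ]
caddy 0.69 1344 [283.8016 195.8016  50.7904  33.408 ]Traceback (most recent call last):
  File "<stdin>", line 15, in <module>
  File "<stdin>", line 15, in <genexpr>
TypeError: string indices must be integers, not 'numpy.bool'
```

```bash
cat >> h.py <<'E'
from scipy.spatial.transform import Rotation as Ro
def delta(*targets):
    s=ctrl.read_state(); q=s["tool_rot"]; R=Ro.from_quat([q[1],q[2],q[3],q[0]])
    for X in targets: print(X,"->",(R.inv().apply(np.array(X)-s["tcp_pos"])*1000).round(1))
    x=R.apply([1,0,0]); print("yaw of tool x",np.degrees(np.arctan2(x[1],x[0])).round(2),"z",R.apply([0,0,1]).round(3),"tcp",np.round(s["tcp_pos"],4))
E
python3 - <<'E'
from h import *
p=ctrl.snapshot("top"); v=p["color"].astype(int)[180:205,255:315]
m=(v.sum(2)<260)&(v[...,0]>v[...,2]+25)
for row in m: print("".join(".#"[int(x)] for x in row))
delta((.42,-.2,.24),(.4516,.209,.24),(.4516,.209,.1))
E
```

```text
.....#...................................................###
.....#################...................................#.#
#....................#####...##############..............###
#..........................................#######......####
........................................................#.#.
........................................................####
........................................................####
........................................................#...
............................................................
......#################...#............................#....
......###############################.##########.###...#....
......##.#............##############################...#....
......#####################.......####..############..######
...............##..#################################..##.##.
.....................................###############..######
.................................................###..######
.................................................###..#.###.
................................................####..######
...........#####................................#######.#.##
..........###..##...............#####...........####..######
..........##....##.............##....#..........###...######
.........##......#.............##................#...#######
.........##......#............##......#..............#######
.........##......#............##......#..............#######
..........##....##............###....##..............#######
(0.42, -0.2, 0.24) -> [ 365.4 -337.1  -33.3]
(0.4516, 0.209, 0.24) -> [ 486.6 -729.   -33.3]
(0.4516, 0.209, 0.1) -> [ 486.6 -729.   106.7]
yaw of tool x 12.76 z [ 0.  0. -1.] tcp [ 0.1381 -0.6095  0.2067]
```

>>> {"fn": "send_rows", "kwargs": {"increments": [[365, -337, -33, -8, 0], [365, -337, -33, -16, 0], [365, -337, -33, -24, 0], [365, -337, -33, -32, 0], [365, -337, -33, -40, 0], [365, -337, -33, -48, 0], [365, -337, -33, -56, 0], [365, -337, -33, -64, 0], [365, -337, -33, -72, 0], [365, -337, -33, -75, 0], [487, -729, -33, -75, 0], [487, -729, -33, -75, 0], [487, -729, -33, -75, 0], [487, -729, -33, -75, 0], [487, -729, -33, -75, 0], [487, -729, -33, -75, 0], [487, -729, -33, -75, 0], [487, -729, -33, -75, 0], [487, -729, -33, -75, 0], [487, -729, -33, -75, 0]]}}

```text
clock: 3.8
tcp_pos: [0.4519, 0.2105, 0.2396]
tool_rot: [0.0, 0.72, 0.694, -0.0]
wrist_force: [0.1, -0.4, -0.8]
gripper_width: 0.0
finger_force: 0.0
```

Run:
```python
from h import *
delta((.4516,.2092,.06),(.4455,.2669,.06),(.4574,.1518,.06))
p=ctrl.snapshot("wrist"); save(p,"w1")
for k in ["green_key_top","yellow_key_top","blue_key_top"]:
    print(k,[(round(float(r["conf"]),2),onz(p,r["at"],.042)) for r in ctrl.spot_point(p,k)[:2]])
print(ray(p,.5,.5))
```

```text
(0.4516, 0.2092, 0.06) -> [ -1.3  -0.2 179.6]
(0.4455, 0.2669, 0.06) -> [ 56.1  -8.4 179.6]
(0.4574, 0.1518, 0.06) -> [-58.5   7.6 179.6]
yaw of tool x 87.95 z [ 0. -0. -1.] tcp [0.4519 0.2105 0.2396]
green_key_top [(0.73, array([0.4475, 0.2133, 0.042 ]))]
yellow_key_top [(0.8, array([0.4468, 0.2711, 0.042 ]))]
blue_key_top [(0.76, array([0.4602, 0.1574, 0.042 ]))]
(array([0.45379037, 0.27811784, 0.40635834]), array([-0.01658042, -0.25724268, -0.96625941]))
```

View pics/w1.png

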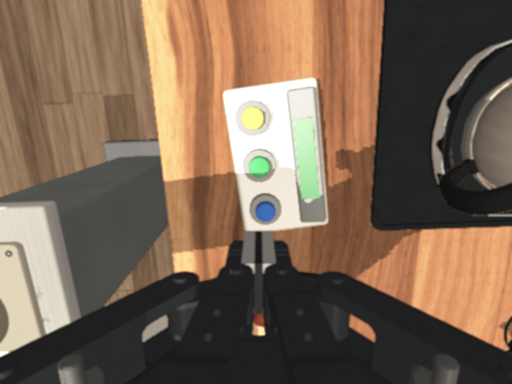

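>>> {"fn": "send_rows", "kwargs": {"increments": [[0, -1, 50, 0, 0], [0, -1, 100, 0, 0], [0, -1, 150, 0, 0], [0, -1, 180, 0, 0], [0, -1, 192, 0, 0], [0, -1, 196, 0, 0], [0, -1, 199, 0, 0], [0, -1, 202, 0, 0], [0, -1, 203, 0, 0], [0, -1, 203, 0, 0]]}}

```text
clock: 5.0
tcp_pos: [0.4515, 0.2094, 0.0375]
tool_rot: [0.0, 0.721, 0.693, 0.001]
wrist_force: [-0.5, 0.3, 0.5]
gripper_width: 0.001
finger_force: 0.0
```

>>> {"fn": "send_rows", "kwargs": {"increments": [[0, 0, 1, 0, 0], [0, 0, 2, 0, 0], [0, 0, 2, 0, 0]]}}

```text
clock: 5.3
tcp_pos: [0.451, 0.2092, 0.0347]
tool_rot: [-0.0, 0.721, 0.693, 0.0]
wrist_force: [0.1, 0.8, -0.3]
gripper_width: 0.002
finger_force: 0.0
```

Run:
```python
from h import *
p=ctrl.snapshot("side"); s=ctrl.read_state(); print(s["tcp_pos"],s["wrist_force"])
b=p["color"][190:270,180:300,::-1]; cv2.imwrite("pics/s1.png",cv2.resize(b,None,fx=5,fy=5,interpolation=2))
```

```text
[0.45097228 0.20912844 0.03473328] [-0.65039238 -0.49859312 -0.40657131]
```

View pics/s1.png

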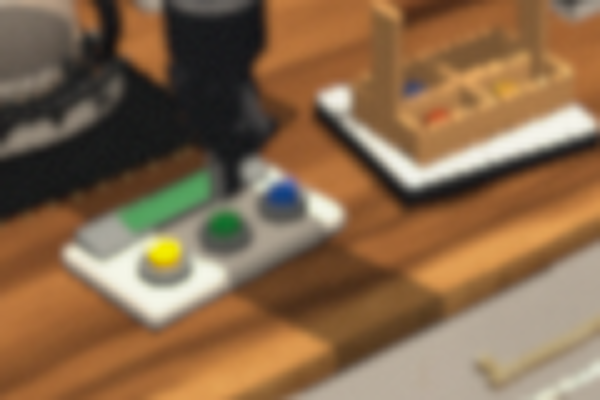

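Run:
```python
from h import *
p=ctrl.snapshot("side"); T=ctrl.read_state()["tcp_pos"]
def c(p,X): u,v=proj(p,X); return round((u-180)*5),round((v-190)*5)
print("side crop: tcp",c(p,T),"tcp+22z",c(p,T+[0,0,.022]),"tcp+40z",c(p,T+[0,0,.04]))
for n,X in dict(g=(.4516,.2092,.042),y=(.4455,.2669,.042),b=(.4574,.1518,.042)).items(): print(n,c(p,X))
p=ctrl.snapshot("top"); print("top: tcp",proj(p,T)); save(p,"t2")
w=ctrl.snapshot("wrist"); save(w,"w2")
print("wrist tcp",proj(w,T),proj(w,T-[0,0,.0]))
a=p["color"][170:230,170:260,::-1]; cv2.imwrite("pics/c3.png",cv2.hconcat([cv2.resize(a,(390,260),interpolation=2),cv2.resize(w["color"][:,:,::-1],(400,260))]))
```

```text
side crop: tcp (226, 224) tcp+22z (224, 199) tcp+40z (223, 179)
g (224, 215)
y (164, 247)
b (282, 185)
top: tcp (np.float64(207.56876684019568), np.float64(201.11058908910107))
wrist tcp (np.float64(259.1274591926108), np.float64(230.35525174993313)) (np.float64(259.1274591926108), np.float64(230.35525174993313))
```

View pics/c3.png

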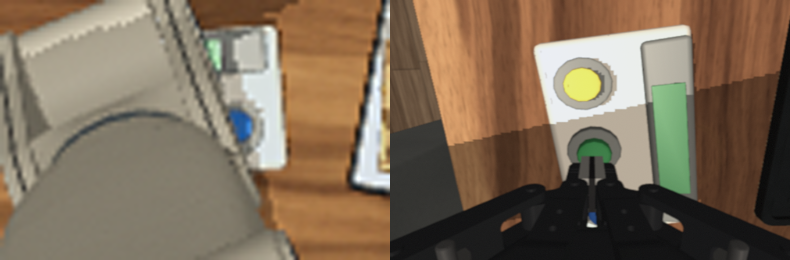

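Run:
```python
from h import *
p=ctrl.snapshot("side"); w=ctrl.snapshot("wrist"); o=cv2.imread("pics/side0.png")
T=ctrl.read_state(); print(T["tcp_pos"],T["wrist_force"])
A=[cv2.resize(i[210:250,205:245],(300,300),interpolation=0) for i in (o,p["color"][:,:,::-1])]
W=cv2.resize(w["color"][170:270,210:310,::-1],(300,300),interpolation=0)
cv2.imwrite("pics/c4.png",cv2.resize(cv2.hconcat(A+[W]),(798,266)))
hsv=cv2.cvtColor(w["color"],cv2.COLOR_RGB2HSV); f=192/np.tan(np.radians(w["fovy"])/2)
m=(hsv[...,0]>24)&(hsv[...,0]<34)&(hsv[...,1]>110)&(hsv[...,2]>110); n,l,st,ce=cv2.connectedComponentsWithStats(m.astype(np.uint8)); i=1+st[1:,4].argmax()
print("yellow",st[i],ce[i],onz(w,((ce[i][1]+.5)/384,(ce[i][0]+.5)/512),.042),"f",f)
L=onz(w,(ce[i][1]/384,st[i][0]/512),.042);R=onz(w,(ce[i][1]/384,(st[i][0]+st[i][2])/512),.042);print("width",L-R)
```

```text
[0.45100568 0.20910501 0.03471296] [ 0.18602921 -0.10921746 -0.63906207]
yellow [ 222  100   48   50 1863] [245.50563607 124.49812131] [0.4466 0.2696 0.042 ] f 306.7346734500446
width [-0.0243  0.0009  0.    ]
```

View pics/c4.png

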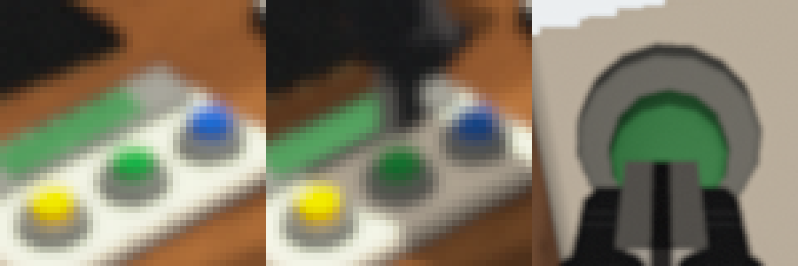

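>>> {"fn": "send_rows", "kwargs": {"increments": [[0, 0, 2, 0, 0], [0, 0, 4, 0, 0], [0, 0, 6, 0, 0], [0, 0, 6, 0, 0]]}}

```text
clock: 6.0
tcp_pos: [0.4508, 0.209, 0.0283]
tool_rot: [-0.0, 0.721, 0.693, -0.0]
wrist_force: [0.4, 0.2, -0.3]
gripper_width: 0.002
finger_force: 0.0
```

>>> {"fn": "send_rows", "kwargs": {"increments": [[0, 0, 2, 0, 0], [0, 0, 4, 0, 0], [0, 0, 4, 0, 0]]}}

```text
clock: 6.3
tcp_pos: [0.4508, 0.209, 0.0245]
tool_rot: [-0.0, 0.721, 0.693, -0.0]
wrist_force: [0.0, 0.2, -0.2]
gripper_width: 0.0
finger_force: 0.0
```

Run:
```python
from h import *
p=ctrl.snapshot("side"); w=ctrl.snapshot("wrist"); t=ctrl.snapshot("top")
T=ctrl.read_state(); print(T["tcp_pos"],T["wrist_force"])
A=[cv2.resize(p["color"][210:250,205:245,::-1],(300,300),interpolation=0)]
W=cv2.resize(w["color"][170:270,210:310,::-1],(300,300),interpolation=0)
cv2.imwrite("pics/c5.png",cv2.hconcat(A+[W]))
```

```text
[0.45100446 0.20909544 0.02469815] [-0.01360323  0.86529772 -0.29744644]
```

View pics/c5.png

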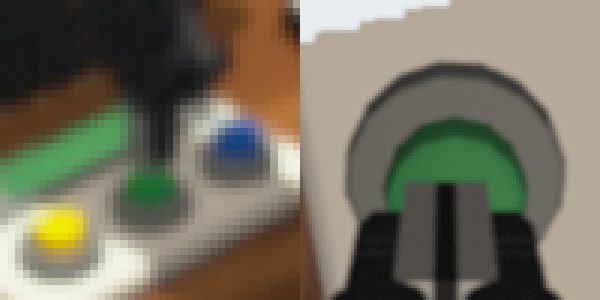

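>>> {"fn": "send_rows", "kwargs": {"increments": [[0, 0, 2, 0, 0], [0, 0, 4, 0, 0], [0, 0, 4, 0, 0]]}}

```text
clock: 6.75
tcp_pos: [0.4508, 0.209, 0.0205]
tool_rot: [-0.0, 0.721, 0.693, -0.0]
wrist_force: [-0.5, -0.3, -0.1]
gripper_width: -0.003
finger_force: 0.0
```

>>> {"fn": "send_rows", "kwargs": {"increments": [[0, 0, 1, 0, 0], [0, 0, 2, 0, 0], [0, 0, 3, 0, 0], [0, 0, 3, 0, 0]]}}

```text
clock: 7.15
tcp_pos: [0.4509, 0.2091, 0.0176]
tool_rot: [-0.0, 0.721, 0.693, -0.0]
wrist_force: [-0.4, 0.6, 0.8]
gripper_width: -0.002
finger_force: 0.0
```

>>> {"fn": "send_rows", "kwargs": {"increments": [[0, 0, 1, 0, 0], [0, 0, 2, 0, 0], [0, 0, 2, 0, 0]]}}

```text
clock: 7.45
tcp_pos: [0.451, 0.2091, 0.0157]
tool_rot: [-0.0, 0.721, 0.693, -0.0]
wrist_force: [0.1, -0.6, 2.5]
gripper_width: 0.002
finger_force: 0.9
```

>>> {"fn": "send_rows", "kwargs": {"increments": [[0, 0, 1, 0, 0], [0, 0, 2, 0, 0], [0, 0, 3, 0, 0], [0, 0, 3, 0, 0]]}}

```text
clock: 7.85
tcp_pos: [0.451, 0.2091, 0.0127]
tool_rot: [-0.0, 0.721, 0.693, -0.0]
wrist_force: [-1.0, -0.6, 3.4]
gripper_width: 0.001
finger_force: 1.6
```

Run:
```python
from h import *
s=ctrl.read_state(); print(s["wrist_force"]); w=ctrl.snapshot("wrist"); T=s["tcp_pos"]
print(ctrl.read_state()["wrist_force"])
delta((.451,.211,.04),(.446,.269,.04))
```

```text
[-1.00287836 -0.61556085  3.37585946]
[-0.25155477 -1.10939243  2.7720632 ]
(0.451, 0.211, 0.04) -> [  1.9  -0.1 -27.3]
(0.446, 0.269, 0.04) -> [ 59.7  -7.3 -27.3]
yaw of tool x 87.77 z [-0. -0. -1.] tcp [0.451  0.2091 0.0127]
```

>>> {"fn": "send_rows", "kwargs": {"increments": [[0, 0, 1, 0, 0], [0, 0, 2, 0, 0], [0, 0, 3, 0, 0], [0, 0, 3, 0, 0]]}}

```text
clock: 8.3
tcp_pos: [0.4511, 0.2091, 0.0111]
tool_rot: [0.0, 0.721, 0.693, 0.0]
wrist_force: [-5.2, -2.2, 22.7]
gripper_width: -0.002
finger_force: 11.6
```

>>> {"fn": "send_rows", "kwargs": {"increments": [[0, 0, -15, 0, 0], [0, 0, -30, 0, 0], [20, -2, -30, 0, 0], [40, -5, -30, 0, 0], [59, -7, -30, 0, 0], [59, -7, -30, 0, 0], [59, -7, -15, 0, 0], [59, -7, -9, 0, 0], [59, -7, -6, 0, 0], [59, -7, -3, 0, 0], [59, -7, -1, 0, 0], [59, -7, -1, 0, 0], [59, -7, -1, 0, 0]]}}

```text
clock: 9.6
tcp_pos: [0.4459, 0.2676, 0.0114]
tool_rot: [-0.0, 0.721, 0.693, -0.001]
wrist_force: [-5.0, -3.1, 9.8]
gripper_width: -0.004
finger_force: 4.9
```

>>> {"fn": "send_rows", "kwargs": {"increments": [[0, 0, -15, 0, 0], [0, 0, -30, 0, 0], [-40, 5, -30, 0, 0], [-80, 10, -30, 0, 0], [-115, 15, -30, 0, 0], [-115, 15, -30, 0, 0], [-115, 15, -15, 0, 0], [-115, 15, -8, 0, 0], [-115, 15, -5, 0, 0], [-115, 15, -2, 0, 0], [-115, 15, 0, 0, 0], [-115, 15, 0, 0, 0], [-115, 15, 0, 0, 0]]}}

```text
clock: 10.9
tcp_pos: [0.457, 0.1532, 0.0114]
tool_rot: [0.0, 0.721, 0.693, 0.0]
wrist_force: [-2.1, -1.5, 7.7]
gripper_width: -0.001
finger_force: 4.1
```

>>> {"fn": "send_rows", "kwargs": {"increments": [[-115, 15, 0, 0, 0], [0, 0, -50, 0, 0], [0, 0, -100, 0, 0], [0, 0, -150, 0, 0], [0, 0, -180, 0, 0], [-50, 6, -180, 0, 0]]}}

```text
clock: 11.5
tcp_pos: [0.4655, 0.1075, 0.1973]
tool_rot: [0.003, 0.718, 0.696, 0.006]
wrist_force: [0.9, -1.3, -0.8]
gripper_width: 0.001
finger_force: 0.0
```

>>> {"fn": "send_rows", "kwargs": {"increments": [[-50, 4, 0, 0, 85], [-100, 8, 0, 0, 85], [-145, 12, 0, 0, 85], [-145, 12, 0, 0, 85], [-145, 12, 0, 0, 85]]}}

```text
clock: 12.0
tcp_pos: [0.4671, -0.043, 0.1908]
tool_rot: [-0.0, 0.722, 0.692, 0.0]
wrist_force: [0.4, -0.3, -0.3]
gripper_width: 0.847
finger_force: 0.0
```

Run:
```python
from h import *
w=ctrl.snapshot("wrist"); save(w,"w6"); s=ctrl.read_state(); delta((.475,-.045,.1)); print(s["wrist_force"],s["gripper_width"])
print(np.round(ray(w,.5,.5),3))
for k in ["caddy_bar","caddy"]:
    print(k,[(round(float(r["conf"]),2),np.round(np.array(r["at"])*[384,512]),onz(w,r["at"],.141-.0)) for r in ctrl.spot_point(w,k)[:2]])
t=ctrl.snapshot("top"); save(t,"t6")
cv2.imwrite("pics/c6.png",cv2.hconcat([w["color"][:,:,::-1],cv2.resize(t["color"][170:250,170:230,::-1],(288,384),interpolation=2)]))
```

```text
(0.475, -0.045, 0.1) -> [-2.6  8.1 90.7]
yaw of tool x 87.72 z [-0.  0. -1.] tcp [ 0.467  -0.0421  0.1907]
[0.07567162 0.48437339 0.54944379] 0.9243792441674921
[[ 0.469  0.024  0.358]
 [-0.018 -0.257 -0.966]]
caddy_bar [(0.6, array([198., 264.]), array([ 0.4709, -0.0382,  0.141 ]))]
caddy [(0.73, array([171., 264.]), array([ 0.4718, -0.0177,  0.141 ]))]
```

View pics/c6.png

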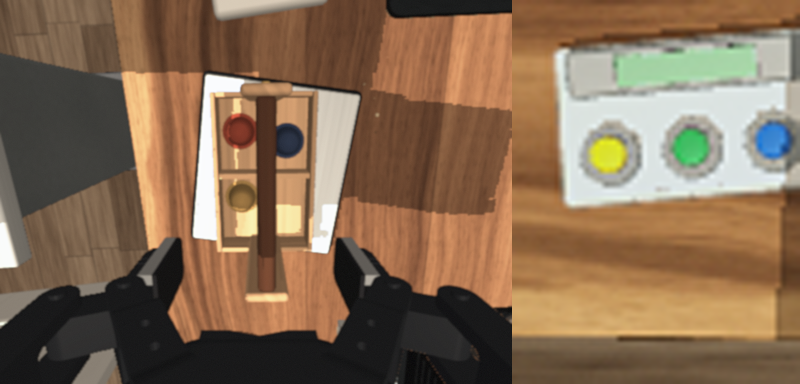

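Run:
```python
from h import *
w=ctrl.snapshot("wrist")
for b in (0,.0245):
    e=[onz(w,(r/384,c/512),.152-b) for r,c in ((97,266.5),(292,266.5))]
    print(b,e,(e[0]+e[1])/2,np.linalg.norm(e[0]-e[1]),np.degrees(np.arctan2(*(e[0]-e[1])[[1,0]])))
v=w["color"].astype(int)
for r in (130,190,240,270):
    m=np.nonzero((v[r,230:300].sum(1)<230))[0]+230; print(r,m.min(),m.max(),np.median(m))
```

```text
0 [array([0.4747, 0.0343, 0.152 ]), array([ 0.4704, -0.1072,  0.152 ])] [ 0.47255 -0.03645  0.152  ] 0.14156532061207647 88.25939183972724
0.0245 [array([0.4753, 0.0352, 0.1275]), array([ 0.4706, -0.1231,  0.1275])] [ 0.47295 -0.04395  0.1275 ] 0.15836975721393273 88.29936148450429
130 230 298 264.0
190 232 275 251.0
240 256 276 266.0
270 257 275 262.0
```

>>> {"fn": "send_rows", "kwargs": {"increments": [[5, 5, 30, -0.5, 85], [5, 5, 60, -0.5, 85], [5, 5, 80, -0.5, 85], [5, 5, 94, -0.5, 85], [5, 5, 94, -0.5, 85], [5, 5, 94, -0.5, 85]]}}

```text
clock: 12.85
tcp_pos: [0.4725, -0.0369, 0.0969]
tool_rot: [-0.0, 0.717, 0.697, -0.0]
wrist_force: [-0.2, -0.0, 0.6]
gripper_width: 0.997
finger_force: 0.0
```

Run:
```python
from h import *
s=ctrl.read_state(); print(s["tcp_pos"],s["wrist_force"])
w=ctrl.snapshot("wrist"); p=ctrl.snapshot("side")
cv2.imwrite("pics/c7.png",cv2.hconcat([cv2.resize(w["color"][:,:,::-1],(400,300)),cv2.resize(p["color"][160:235,235:335,::-1],(400,300),interpolation=2)]))
```

```text
[ 0.47245596 -0.03687521  0.09685194] [-0.16336953 -0.04107699  0.60918801]
```

View pics/c7.png

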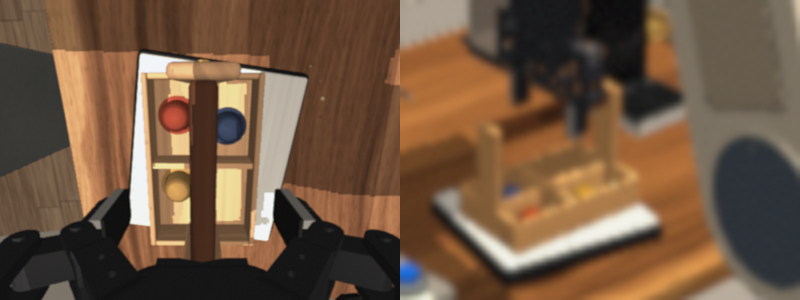

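>>> {"fn": "send_rows", "kwargs": {"increments": [[0, 0, 0, 0, 60], [0, 0, 0, 0, 40], [0, 0, 0, 0, 25], [0, 0, 0, 0, 20], [0, 0, 0, 0, 16], [0, 0, 0, 0, 13], [0, 0, 0, 0, 8], [0, 0, 0, 0, 0], [0, 0, 0, 0, 0], [0, 0, 0, 0, 0], [0, 0, 0, 0, 0]]}}

```text
clock: 14.05
tcp_pos: [0.4726, -0.0376, 0.0968]
tool_rot: [0.0, 0.718, 0.696, 0.0]
wrist_force: [1.6, -0.8, 1.0]
gripper_width: 0.152
finger_force: 58.9
```

>>> {"fn": "send_rows", "kwargs": {"increments": [[0, 0, -1, 0, 0], [0, 0, -3, 0, 0], [0, 0, -6, 0, 0], [0, 0, -10, 0, 0], [0, 0, -15, 0, 0], [0, 0, -21, 0, 0], [0, 0, -28, 0, 0], [0, 0, -35, 0, 0], [0, 0, -42, 0, 0], [0, 0, -49, 0, 0], [0, 0, -56, 0, 0], [0, 0, -63, 0, 0], [0, 0, -70, 0, 0], [0, 0, -77, 0, 0], [0, 0, -84, 0, 0], [0, 0, -90, 0, 0], [0, 0, -95, 0, 0], [0, 0, -98, 0, 0], [0, 0, -100, 0, 0], [0, 0, -100, 0, 0]]}}

```text
clock: 16.05
tcp_pos: [0.4724, -0.0376, 0.1969]
tool_rot: [0.0, 0.718, 0.696, 0.0]
wrist_force: [0.1, 0.3, -3.7]
gripper_width: 0.158
finger_force: 58.4
```

>>> {"fn": "send_rows", "kwargs": {"increments": [[0, 0, 0, 0, 0], [0, 0, 0, 0, 0], [0, 0, 0, 0, 0], [0, 0, 0, 0, 0], [0, 0, 0, 0, 0], [0, 0, 0, 0, 0], [0, 0, 0, 0, 0], [0, 0, 0, 0, 0], [0, 0, 0, 0, 0], [0, 0, 0, 0, 0], [0, 0, 0, 0, 0], [0, 0, 0, 0, 0], [0, 0, 0, 0, 0], [0, 0, 0, 0, 0], [0, 0, 0, 0, 0], [0, 0, 0, 0, 0], [0, 0, 0, 0, 0], [0, 0, 0, 0, 0], [0, 0, 0, 0, 0], [0, 0, 0, 0, 0]]}}

```text
clock: 18.05
tcp_pos: [0.4724, -0.0376, 0.1967]
tool_rot: [0.0, 0.718, 0.696, 0.0]
wrist_force: [0.2, 0.5, -4.3]
gripper_width: 0.153
finger_force: 58.4
```

Run:
```python
from h import *
w=ctrl.snapshot("wrist"); p=ctrl.snapshot("side"); s=ctrl.read_state(); print(s["tcp_pos"],s["wrist_force"],s["gripper_width"],s["finger_force"])
cv2.imwrite("pics/c8.png",cv2.hconcat([cv2.resize(w["color"][:,:,::-1],(400,300)),cv2.resize(p["color"][120:240,190:350,::-1],(400,300),interpolation=2)]))
```

```text
[ 0.47237748 -0.03758064  0.19673765] [-1.22419084 -0.03917273 -3.35604089] 0.14998042381087842 58.41744840145111
```

View pics/c8.png

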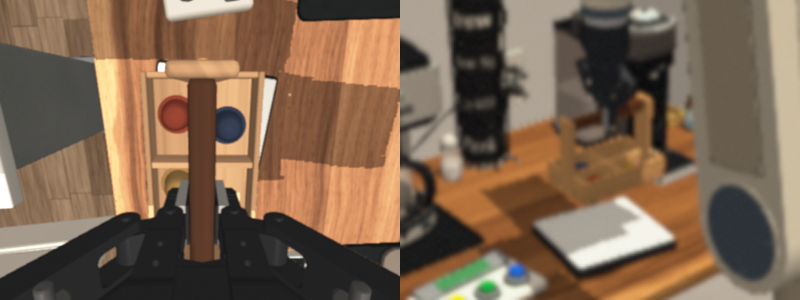

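The caddy is about 10 cm above the scale, level, with all three capsules inside.

```bash
python3 -c "
from plant import ctrl
print(ctrl.finish_job())"
```

```text
the job is handed in; nothing more can be done
None
```

I pressed green, yellow and blue in that order and lifted the caddy by its bar; it hangs level and still about 10 cm above the scale with its three capsules, and the job is handed in, though after the blue press a wrong row in my move dragged the shut fingers about 50 mm sideways off the key (it looked up and intact afterwards).

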